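# Load a welded T-joint into the purge box

## Task

Put the welded T-joint that lies by itself at the front left of the bench into the argon purge box: it is longer than the hatch opening, so tip it, feed one end in under the clear cover, then bring it level and lower it, without letting it drop, until it lies web up and lengthwise on the two rest bars inside. Let go of it, then slide the hatch fully shut. Leave the other tools on the bench where they are.

Things in the scene. Friction and masses are not known exactly. Their poses are not given: they have to be found in the camera images.
- tee_joint: Loose steel T-section weld test piece alone at the front left of the bench, 0.7 kg, 213 mm long along its y, lying on its flange. Origin: centre of the underside, z up. Flange 76 mm wide (x), 6 mm thick. Upright web 9 mm thick (x -6 to +3 mm, middle at x = -1.5), its top 26 mm above the origin: grasp it there. Centre of mass near y = 0. Either end may go in first.
- purge_box: Low sheet-metal box fixed to the bench. Origin: centre of its underside, long side along y, z up. Inside x -85 to +85, y -145 to +145 mm; walls 3 mm thick, 76 mm high; floor at z = 7. A fixed clear cover (underside z = 76, top 79 mm) roofs y < -5 mm. Hatch guides on both long edges reach z = 88 mm. A gas connector sticks out 36 mm from the -y end.
- opening_centre (a point): Centre of the hatch opening at z = 76 mm, box frame (0, 70, 76 mm); axes as the box. The opening spans y -5 to +145 mm and is 158 mm wide between the guides; a stop strip on the +y end wall reaches z = 84 mm. The joint goes in here, one end under the cover towards the box's -y.
- rests_centre (a point): Midway between the two rest bars, level with their tops: box frame (0, 0, 15 mm); axes as the box. The bars are 10 mm wide, cross the whole inside at box y = -60 and +60 mm, and stand 8 mm above the floor. A 9 mm gas tube lies lower than their tops along the wall at x = +74 mm.
- hatch (a joint): Slide of the hatch plate (164 mm in x, 156 mm in y, 3 mm thick, top at z = 83 mm above the bench) in its guides on the box. Metres: 0 = shut, 0.15 = fully open; starts open (0.144 to 0.15), standing over the clear cover. It shuts towards the box's +y. Friction 2.5 N; stays where left. At value q it covers box y from -11.5 mm - q to 144.5 mm - q.
- hatch_handle (a point): Middle of the hatch's pull handle: a round bar 10 mm thick, 90 mm long along the box's x axis, its middle 108 mm above the bench, about 20 mm free beneath it. Moves with the hatch: box frame y = 18.5 mm - hatch value.
- magnet_square: Bystander: flat triangular welding magnet, 66 x 96 x 17 mm. Origin: centre of its underside.
- cold_chisel: Bystander: cold chisel, 154 mm long, 16 mm high, lying flat near the front edge of the bench. Origin: centre of its underside.
- flat_file: Bystander: flat file with a wooden handle, 255 mm long along its y, 27 mm high. Origin: centre of its underside.

How it is judged:
By the outcome, as a careful person would: the job done as asked, in the order asked, and still so for the second after the job is handed in, with the robot touching nothing.
It also fails if it takes over 58 s, if anything falls off the work surface, if the arm or the gripper's body presses on something with over 40 N, if the wrist force passes 120 N, or if a joint passes its speed limit or range.

## Robot

A 6-joint arm with a two-finger parallel gripper is mounted at the origin on a cart in front of the work surface, level with it; the furniture and walls round the work are solid. World frame = base frame: x ahead of the robot, y to its left, z up, the work surface at z = 0. Lengths are in mm, angles in rad, forces in N, time in s.
With the tool pointing down it reaches from about 350 to 975 mm from the base axis. Payload 4.9 kg.
Tool frame: the origin (TCP) lies at the very end of the fingers, on their centre line; the grasp point (between the pads) lies bot.grasp_offset behind it (bot.grasp_offset is the distance from the TCP to the grasp point, in mm); y points along the fingers, z is the direction in which the jaws open and shut, and the axes are right-handed (so a half turn about y gives the same grasp; the last joint's range is limited). The gripper opens to 85 mm and grips with 20 to 120 N. Pads are 22 mm wide; open, the fingers measure 114 mm over their backs; the gripper's body (76 mm by 85 mm) begins 54 mm behind the grasp point. The pads swing forward as they close: fully open they stand 13 mm farther back than shut.
Start: joints at [-1.404, 0.053, 1.613, -0, 1.476, -0.119], TCP at [176.198, -599.63, 231.304] pointing down, gripper open.
Joint ranges: [-3.01, 3.01], [-1.01, 2.22], [0.06, 2.58], [-1.02, 4.17], [0.09, 2.62], [-3.14, 3.14]. Speed limits (rad/s): [2.57, 2.57, 3.14, 3.14, 3.14, 3.14].

## Interface

Orientations are given as a rotation vector (axis times angle).
In Python, from workcell import bot gives the robot as it stands.
- The arm moves only by the tool jog_arm, never from a script. Its arguments are lists of equal length, an entry for each row: "travel": the shift along the world's x, y, z in cm, a list of three; "rotation": the turn, a rotation vector about the world's x, y, z in degrees, a list of three. In form: {"travel": [[tx, ty, tz], ...], "rotation": [[ax, ay, az], ...]}. A call has 1 to 10 rows; each row shifts and turns the pose as measured when the row begins; what a row does not reach is not made up. A row lasts 1/8 s, in which the tool goes at most 62.5 mm and 10.7 degrees, less where a joint would pass 70% of its speed; a pose out of reach is approached as far as the arm can. A call is refused whole if a number of a shift passes 6.25 or a number of a turn 10.7, either way. A call with a gripper value outside its range is refused whole. "fingers" is the opening, from 0 (shut) to 1 (fully open), set as the call begins (left out, the last holds). The fingers move at their own pace and stop on an object; "grip_force" is the grip in N (left out, the last holds). Time passes only in rows, so rows that do not move let the fingers close. It gives the time, the measured TCP pose, the force and the opening at its end, in the units of the state.
- bot.get_state(): the state, without advancing time (a new reading comes with each control period).
- bot.read_camera(name): name is "scene" or "top" or "wrist"; returns (picture, depth): 384x512x3 uint8, red, green, blue; 384x512 float32, mm along the optical axis (not along the pixel's ray), 0 where there is no reading.
- bot.calibration(name): a dict with "vfov" (degrees; the focal length in pixels is half the picture's height over the tangent of half this angle, whatever the lens; pixels are square), "cx", "cy" (the principal point, pixels), "eye" and "attitude" of the camera in the world; the wrist camera has in their place "tool_from_camera" (4x4, takes a point from camera to tool coordinates, whose origin is the TCP and whose axes are the tool frame's). Camera axes: x right, y up, looking along -z (the intrinsics and any distortion apply to the point x, -y, -z); pixel columns grow to the right and rows downward; lengths in mm; the calibration is good to about 2 mm. A picture is of the moment at which its call begins: read the wrist's pose just before it. calibration takes no time and is no camera call.
- bot.finish_job(): hands the job in, once; it reports no verdict.
The state is a dict: "clock": time; "joint_pos": joint angles; "qvel": joint speeds; "effort": joint torques, N m; "eef_pos": TCP position; "tool_rot": TCP orientation; "ft_force": force on the tool from outside, world axes, zero at the start; "moment": the same for the moment, N m; "gripper_width": opening from 0.0 (shut) to 1.0 (fully open).
Only numpy, scipy, OpenCV 4.12 (cv2) and the standard library are available. Lean on these libraries where they do the work, as an engineer would, in place of code of your own. Each camera call takes 0.05 s, during which the arm holds its last target.

## Working session

There is one attempt and no reset: what is moved stays moved. The work goes in short steps, Python scripts to look and compute and a tool call to move; the robot and the scene stay as the last step left them, time stands still between calls to the robot, and variables do not carry over. Pictures are saved under pics/ and viewed, and the job is handed in when it is done.

Besides the shell and the picture viewer there is one more tool, called after "Emit:" as name(argument=value, ...), one argument or row to a line, values as JSON. jog_arm: Moves the arm, as the interface text tells. Its arguments: {"type":"object","properties":{"travel":{"type":"array","items":{"type":"array","items":{"type":"number"}}},"rotation":{"type":"array","items":{"type":"array","items":{"type":"number"}}},"fingers":{"type":"number"},"grip_force":{"type":"number"}},"required":["travel","rotation"]}

```bash
ls; mkdir -p pics
python3 - <<'E'
from workcell import bot
import cv2,numpy as np
print(bot.get_state(), bot.grasp_offset)
for n in ("scene","top","wrist"):
    print(n,bot.calibration(n))
for n in ("scene","top"):
    p,d=bot.read_camera(n)
    cv2.imwrite(f"pics/{n}0.png",p[:,:,::-1]); np.save(f"pics/{n}0_d.npy",d); np.save(f"pics/{n}0_p.npy",p)
E
```

```text
pics
{'clock': 0.0, 'joint_pos': array([-1.40402116e+00,  5.33692487e-02,  1.61430522e+00,  1.66200764e-05,
        1.47600059e+00, -1.19039991e-01]), 'qvel': array([ 0.00056158, -0.0005325 ,  0.00033478,  0.00117968, -0.00017848,
       -0.0005484 ]), 'effort': array([-1.15609495e-03, -3.93679726e+01, -3.70177209e+01, -1.06359878e-04,
        7.06827952e-03,  3.45494743e-05]), 'eef_pos': array([ 176.08823346, -599.0274093 ,  230.04863631]), 'tool_rot': array([-0.29761081,  2.07029037, -2.06593976]), 'ft_force': array([-0.88308667,  0.33323286, -0.05505093]), 'moment': array([ 0.00023897, -0.00574248, -0.00534921]), 'gripper_width': 1.0001340642170604} 18.700000000000003
scene {'vfov': 51.703257516978844, 'cx': 256.9202740816884, 'cy': 195.61185431970617, 'eye': array([ 97.45037527, 991.16032964, 848.83646386]), 'attitude': array([ 0.31897355, -1.22434258, -2.42827304])}
top {'vfov': 42.4711625765837, 'cx': 254.51168346778522, 'cy': 187.34233058879244, 'eye': array([ 433.25030832,   77.55528622, 1582.03278739]), 'attitude': array([ 0.06129516, -0.06859576, -1.56472204])}
wrist {'vfov': 65.47458619658462, 'cx': 255.89523187290848, 'cy': 194.60479325115375, 'tool_from_camera': array([[ 1.26174936e-04, -9.58647672e-01, -2.84595545e-01,
        -7.13500398e+01],
       [ 3.96727126e-04,  2.84595573e-01, -9.58647590e-01,
        -1.42906051e+02],
       [ 9.99999913e-01,  8.05052614e-06,  4.16230364e-04,
         2.17046578e+00],
       [ 0.00000000e+00,  0.00000000e+00,  0.00000000e+00,
         1.00000000e+00]])}
```

View pics/scene0.png

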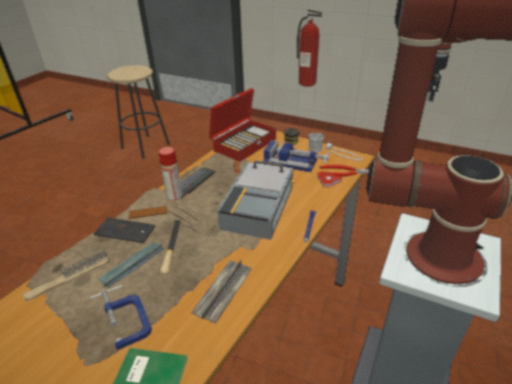

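View pics/top0.png

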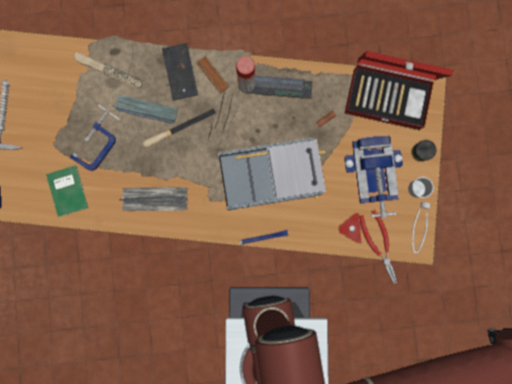

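The scene view shows the T-joint at (222,290) and the box at (257,198). In the top view the T-joint is at (155,199), the box at (272,174) with the opening on the left, and the hatch handle near (313,167).

```bash
cat > h.py <<'E'
import numpy as np,cv2
from scipy.spatial.transform import Rotation as R
from workcell import bot
def K(c): 
    f=192/np.tan(np.radians(c['vfov'])/2); return f
def campose(name,st=None):
    c=bot.calibration(name)
    if name!='wrist':
        return c,R.from_rotvec(c['attitude']).as_matrix(),np.array(c['eye'])
    st=st or bot.get_state()
    T=np.array(c['tool_from_camera']);Rt=R.from_rotvec(st['tool_rot']).as_matrix()
    return c,Rt@T[:3,:3],Rt@T[:3,3]+st['eef_pos']
def ray(cp,uv):
    c,Rm,e=cp; uv=np.atleast_2d(np.asarray(uv,float)); f=K(c)
    d=np.stack([(uv[:,0]-c['cx'])/f,-(uv[:,1]-c['cy'])/f,-np.ones(len(uv))],1)
    return d@Rm.T,e
def onplane(cp,uv,z):
    d,e=ray(cp,uv); return e+d*((z-e[2])/d[:,2])[:,None]
def cloud(cp,D):
    v,u=np.mgrid[0:384,0:512]; d,e=ray(cp,np.stack([u.ravel(),v.ravel()],1))
    return (e+d*D.reshape(-1,1)).reshape(384,512,3)
def project(cp,P):
    c,Rm,e=cp; q=(np.atleast_2d(P)-e)@Rm; f=K(c)
    return np.stack([c['cx']+f*q[:,0]/-q[:,2],c['cy']-f*q[:,1]/-q[:,2]],1)
E
python3 - <<'E'
from h import *
cp=campose('top');D=np.load('pics/top0_d.npy');p=np.load('pics/top0_p.npy')
P=cloud(cp,D)
for uv in [(155,199),(155,187),(155,210),(100,225),(300,225),(295,170),(250,180),(230,190),(220,150),(313,167),(265,237)]:
    print(uv,P[uv[1],uv[0]].round(1))
print(K(cp[0]))
# box region cloud
cv2.imwrite('pics/topcrop.png',cv2.resize(p[125:225,105:340,::-1],None,fx=3.4,fy=3.4,interpolation=cv2.INTER_CUBIC))
E
```

```text
(155, 199) [523.9 384.1  25.3]
(155, 187) [563.8 389.6   1.6]
(155, 210) [489.7 386.4  10.2]
(100, 225) [441.4 562.    1.6]
(300, 225) [ 4.446e+02 -7.540e+01  2.000e-01]
(295, 170) [611.2 -52.4  84.4]
(250, 180) [586.5  85.1  16.3]
(230, 190) [555.2 149.    3.7]
(220, 150) [683.  181.8  12.4]
(313, 167) [ 618.1 -104.7  106. ]
(265, 237) [406.2  36.8  18.5]
494.0952409558112
```

View pics/topcrop.png

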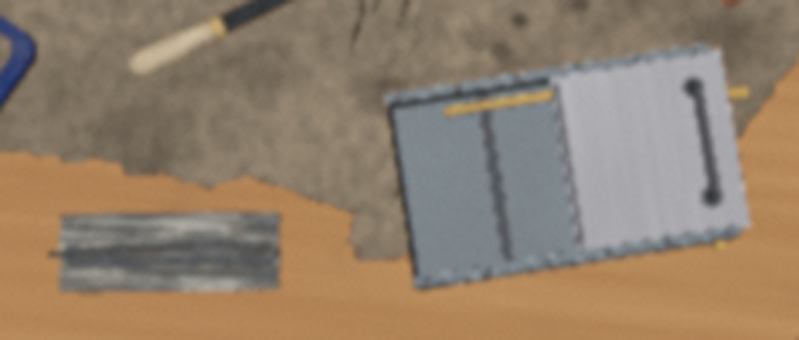

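Run:
```python
from h import *
cp=campose('top');D=np.load('pics/top0_d.npy');p=np.load('pics/top0_p.npy')
P=cloud(cp,D)
# joint: depth mask z>3 in area
x0,x1,y0,y1=460,590,260,500
m=(P[...,2]>4)&(P[...,2]<40)&(P[...,0]>470)&(P[...,0]<585)&(P[...,1]>270)&(P[...,1]<500)
n,l,s,c=cv2.connectedComponentsWithStats(m.astype(np.uint8))
for i in range(1,n):
    if s[i,4]>100:
        q=P[l==i][:,:2].astype(np.float32); print('tee',s[i],cv2.minAreaRect(q))
m2=m&(P[...,2]>18); q=P[m2][:,:2].astype(np.float32);print('web',cv2.minAreaRect(q),len(q))
# box corners
C=np.array([(388,98),(418,287),(748,228),(717,45)])/3.4+[105,125]
W=onplane(cp,C,85); print(W.round(1)); print(cv2.minAreaRect(W[:,:2].astype(np.float32)))
m=(P[...,2]>60)&(P[...,2]<125)&(P[...,0]>480)&(P[...,0]<720)&(P[...,1]>-150)&(P[...,1]<220)
n,l,s,c=cv2.connectedComponentsWithStats(m.astype(np.uint8))
for i in range(1,n):
    if s[i,4]>100:
        q=P[l==i][:,:2].astype(np.float32); print('box',s[i],cv2.minAreaRect(q))
st=bot.get_state();print(R.from_rotvec(st['tool_rot']).as_matrix().round(3))
```

```text
tee [ 119  185   71   29 1114] ((524.9586181640625, 389.51873779296875), (89.40834045410156, 219.95639038085938), 0.2056957632303238)
web ((520.7763061523438, 393.59246826171875), (10.322837829589844, 207.5322723388672), 1.4256064891815186) 102
[[ 659.7  179.6   85. ]
 [ 489.9  151.    85. ]
 [ 544.2 -143.5   85. ]
 [ 709.6 -116.6   85. ]]
((599.7647705078125, 17.205276489257812), (172.09597778320312, 300.42352294921875), 9.566812515258789)
box [ 218  138  108   72 3313] ((602.2028198242188, 19.399032592773438), (177.9024200439453, 307.004638671875), 9.075440406799316)
[[-0.959 -0.     0.282]
 [-0.282  0.002 -0.959]
 [-0.    -1.    -0.002]]
```

Emit:
jog_arm(
  travel=[
    [3.5,5,0.5],
    [3.5,5,0.5],
    [3.5,5,0.5],
    [3,5,0],
    [3,5,0],
    [3,5,0],
    [2,5,0],
    [2,5,0],
    [2,5,0],
    [2,5,0],
  ],
  rotation=[
    [0,0,7],
    [0,0,7],
    [0,0,7],
    [0,0,7],
    [0,0,7],
    [0,0,7],
    [0,0,7],
    [0,0,7],
    [0,0,7],
    [0,0,7],
  ],
)

```text
clock: 1.35
eef_pos: [453.6, -83.5, 239.8]
tool_rot: [-1.197, 1.238, -1.226]
ft_force: [0.3, 0.7, 0.3]
gripper_width: 1.001
```

Emit:
jog_arm(
  travel=[
    [0.7,5,0],
    [0.7,5,0],
    [0.7,5,0],
    [0.7,5,0],
    [0.7,5,-1],
    [0.7,5,-1],
    [0.7,5,-1.5],
    [0.7,5,-1.5],
    [0.7,5,-1.5],
    [0.7,4,-1.5],
  ],
  rotation=[
    [0,0,0.3],
    [0,0,0.3],
    [0,0,0.3],
    [0,0,0.3],
    [0,0,0.3],
    [0,0,0.3],
    [0,0,0.3],
    [0,0,0.3],
    [0,0,0.3],
    [0,0,0.3],
  ],
)

```text
clock: 2.6
eef_pos: [522.3, 424.5, 154.7]
tool_rot: [-1.226, 1.195, -1.185]
ft_force: [0.2, 0.7, -0.3]
gripper_width: 0.995
```

Emit:
jog_arm(
  travel=[
    [0,0,0],
    [0,0,0],
  ],
  rotation=[
    [0,0,0],
    [0,0,0],
  ],
)

```text
clock: 2.85
eef_pos: [520.7, 425.7, 151.1]
tool_rot: [-1.233, 1.195, -1.182]
ft_force: [0.5, -0.4, -0.1]
gripper_width: 1.0
```

Run:
```python
from h import *
st=bot.get_state();p,d=bot.read_camera('wrist')
import pickle;pickle.dump((st,p,d),open('pics/w1.pkl','wb'))
cv2.imwrite('pics/w1.png',p[:,:,::-1]);print(st['clock'],st['eef_pos'],R.from_rotvec(st['tool_rot']).as_matrix().round(3),st['joint_pos'])
```

```text
2.85 [520.65940031 425.73977919 151.11317485] [[ 0.03  -0.012  0.999]
 [-1.    -0.002  0.03 ]
 [ 0.001 -1.    -0.012]] [0.57285151 0.22621053 1.55841496 0.00497102 1.36782131 0.54140696]
```

View pics/w1.png

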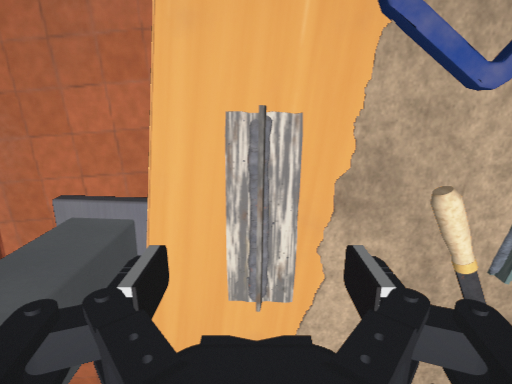

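The wrist view shows the flange with corners (226,112), (302,113), (294,302) and (229,301), and the web top running from (263,106) to (259,309).

Run:
```python
from h import *
import pickle
st,p,d=pickle.load(open('pics/w1.pkl','rb'))
cp=campose('wrist',st)
F=onplane(cp,[(225.5,112),(302,113),(294.5,302),(228.5,301)],6);print(F.round(1))
print('centre',F.mean(0),[np.linalg.norm(F[i]-F[(i+1)%4]).round(1) for i in range(4)])
Wb=onplane(cp,[(263,106),(259.2,309)],26);print('web',Wb.round(1),np.linalg.norm(Wb[0]-Wb[1]),np.degrees(np.arctan2(-(Wb[0]-Wb[1])[0],(Wb[0]-Wb[1])[1])))
P=cloud(cp,d)
m=(P[...,2]>20)&(P[...,2]<32)&(abs(P[...,0]-522)<25)&(abs(P[...,1]-390)<125)
q=P[m][:,:2].astype(np.float32);print('depth web',len(q),cv2.minAreaRect(q),P[m].mean(0))
print(P[115,245],P[290,245], P[290,200], P[200,190])
```

```text
[[488.2 489.3   6. ]
 [559.3 490.6   6. ]
 [566.1 285.7   6. ]
 [491.8 284.1   6. ]]
centre [526.34442385 387.4403117    6.        ] [np.float64(71.1), np.float64(205.0), np.float64(74.3), np.float64(205.3)]
web [[522.7 495.8  26. ]
 [526.3 290.2  26. ]] 205.56261043915157 1.005309713759938
depth web 1131 ((522.695068359375, 390.9259033203125), (5.408797740936279, 211.32720947265625), 0.8979729413986206) [522.44243358 402.22152657  23.89653599]
[506.44383943 487.23128054   7.15533399] [510.11736513 298.86488421   5.65174244] [ 4.58708996e+02  2.92929646e+02 -1.19863191e-01] [450.69158292 399.98986351  -0.67439113]
```

Run:
```python
from h import *
import pickle
from scipy.optimize import least_squares
st,p,d=pickle.load(open('pics/w1.pkl','rb'))
cp=campose('wrist',st);c,Rm,e=cp;f=K(c)
v,u=np.mgrid[0:384:4,0:512:4]
dd=d[::4,::4]
P=cloud(cp,d)[::4,::4]
m=(abs(P[...,2])<6)&(dd>0)&(P[...,0]<700)&(P[...,1]<560)
# exclude tee surroundings
m&=~((abs(P[...,0]-525)<55)&(abs(P[...,1]-388)<120))
U=np.stack([(u[m]-c['cx'])/f,(v[m]-c['cy'])/f],1);D=dd[m]
print(m.sum(),P[...,2][m].mean(),P[...,2][m].std())
def dirs(U,k):
    U=U.copy()
    r2=(U**2).sum(1); s=1+k*r2
    return np.stack([U[:,0]*s,-U[:,1]*s,-np.ones(len(U))],1)@Rm.T
fl=lambda x:(e+dirs(U,x[0])*D[:,None])[:,2]-x[1]
r=least_squares(fl,[0,0],loss='soft_l1');print(r.x,np.std(r.fun))
for k in (0,.05,.1,.2,.3,r.x[0]):
    uv=np.array([(225.5,112),(302,113),(294.5,302),(228.5,301),(263,106),(259.2,309)]);W=np.stack([(uv[:,0]-c['cx'])/f,(uv[:,1]-c['cy'])/f],1)
    dr=dirs(W,k);zz=np.array([6,6,6,6,26,26.])
    F=e+dr*((zz-e[2])/dr[:,2])[:,None]
    L=np.linalg.norm
    print(k,L(F[0]-F[1]),L(F[1]-F[2]),L(F[2]-F[3]),L(F[4]-F[5]),F.round(1)[:,:2].tolist())
```

```text
3593 1.3803121107538707 1.5715801704908956
[0.00861194 1.17156196] 1.5703441738501633
0 71.1034925088436 205.01211180080713 74.2715210178801 205.56261043915157 [[488.2, 489.3], [559.3, 490.6], [566.1, 285.7], [491.8, 284.1], [522.7, 495.8], [526.3, 290.2]]
0.05 71.41118968558145 206.4000871788045 74.86082215757021 206.93111959553772 [[488.1, 489.7], [559.5, 491.0], [566.5, 284.7], [491.6, 283.1], [522.7, 496.1], [526.3, 289.2]]
0.1 71.71869105186732 207.78967804300964 75.45118681230922 208.30137168784862 [[487.9, 490.0], [559.6, 491.3], [566.9, 283.7], [491.4, 282.2], [522.7, 496.4], [526.4, 288.1]]
0.2 72.33310559613973 210.57372321060618 76.63511266666092 211.04712804628883 [[487.7, 490.6], [560.0, 492.1], [567.6, 281.6], [491.0, 280.3], [522.7, 497.0], [526.5, 286.0]]
0.3 72.94673470461638 213.36428165572727 77.82331096694573 213.79992646020185 [[487.5, 491.2], [560.4, 492.8], [568.4, 279.6], [490.6, 278.3], [522.7, 497.7], [526.6, 283.9]]
0.008611941771987376 71.15650386229031 205.25106008419914 74.37294580932986 205.79819686788798 [[488.2, 489.4], [559.3, 490.7], [566.1, 285.5], [491.8, 283.9], [522.7, 495.8], [526.3, 290.0]]
```

Run:
```python
from h import *
import pickle
st,p,d=pickle.load(open('pics/w1.pkl','rb'))
cp=campose('wrist',st)
hsv=cv2.cvtColor(p,cv2.COLOR_RGB2HSV)
m=((hsv[...,1]<80)).astype(np.uint8); m[:, :200]=0;m[:,320:]=0;m[:80]=0;m[325:]=0
n,l,s,c=cv2.connectedComponentsWithStats(m);i=1+s[1:,4].argmax();print(s[i])
cnt=(l==i)
ys,xs=np.nonzero(cnt)
for r in (106,108,110,112,114,120,200,290,298,300,302,304,306,308,310,312):
    k=xs[ys==r]; print(r,(k.min(),k.max()) if len(k) else None)
# flange corners by line fits of left/right edges rows 120..290
rows=np.arange(120,292);L=[xs[ys==r].min()-.5 for r in rows];Rr=[xs[ys==r].max()+.5 for r in rows]
pl=np.polyfit(rows,L,1);pr=np.polyfit(rows,Rr,1);print(pl,pr)
o=p[90:320,200:330,::-1];cv2.imwrite('pics/w1c.png',cv2.resize(o,None,fx=2.6,fy=2.6,interpolation=cv2.INTER_CUBIC)) 
a=np.array([(np.polyval(pl,r),r) for r in (130,280)]);b=np.array([(np.polyval(pr,r),r) for r in (130,280)])
A=onplane(cp,a,6);B=onplane(cp,b,6);print(A.round(1),B.round(1))
```

```text
[  225   105    77   207 13663]
106 (np.int64(259), np.int64(265))
108 (np.int64(259), np.int64(265))
110 (np.int64(259), np.int64(265))
112 (np.int64(226), np.int64(285))
114 (np.int64(226), np.int64(301))
120 (np.int64(226), np.int64(301))
200 (np.int64(226), np.int64(298))
290 (np.int64(228), np.int64(292))
298 (np.int64(229), np.int64(291))
300 (np.int64(229), np.int64(291))
302 (np.int64(257), np.int64(285))
304 (np.int64(257), np.int64(260))
306 (np.int64(257), np.int64(260))
308 (np.int64(257), np.int64(259))
310 (np.int64(256), np.int64(259))
312 None
[1.00242204e-02 2.23724906e+02] [-5.44310096e-02  3.09011154e+02]
[[487.8 472.9   6. ]
 [489.5 311.    6. ]] [[560.4 475.2   6. ]
 [563.4 313.8   6. ]]
```

View pics/w1c.png

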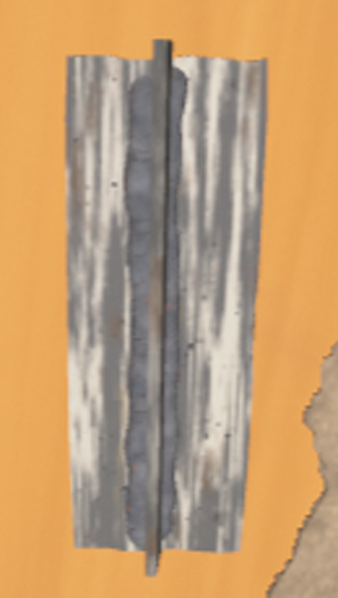

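Emit:
jog_arm(
  travel=[
    [0.2,-0.3,-3],
    [0.1,-0.3,-3],
    [0,0,-3],
    [0,0,-1.5],
    [0,0,0],
  ],
  rotation=[
    [0,-0.4,-0.4],
    [0,-0.3,-0.4],
    [0,0,0],
    [0,0,0],
    [0,0,0],
  ],
  fingers=0.5,
)

```text
clock: 3.52
eef_pos: [526.6, 415.2, 49.4]
tool_rot: [-1.206, 1.197, -1.205]
ft_force: [-0.4, 0.4, 0.6]
gripper_width: 0.502
```

Run:
```python
from h import *
import pickle
st=bot.get_state();p,d=bot.read_camera('wrist')
pickle.dump((st,p,d),open('pics/w2.pkl','wb'))
cv2.imwrite('pics/w2.png',p[:,:,::-1]);print(st['clock'],st['eef_pos'],R.from_rotvec(st['tool_rot']).as_matrix().round(4))
```

```text
3.525 [526.5599642  415.19158456  49.37088361] [[ 0.0093  0.008   0.9999]
 [-1.      0.0021  0.0093]
 [-0.002  -1.      0.008 ]]
```

View pics/w2.png

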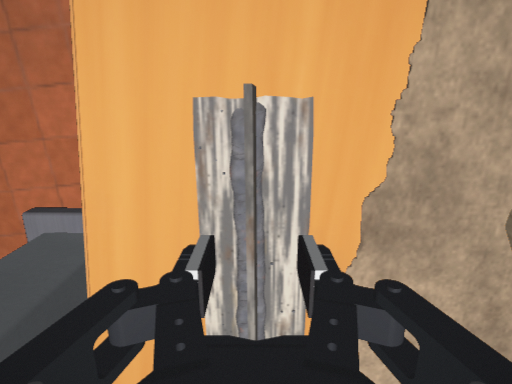

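Emit:
jog_arm(
  travel=[
    [-0.12,0.25,-1.2],
    [-0.1,0.2,-1.0],
    [0,0,-0.7],
    [0,0,-0.4],
    [0,0,0],
  ],
  rotation=[
    [0,0.4,0],
    [0,0,0.2],
    [0,0,0],
    [0,0,0],
    [0,0,0],
  ],
)

```text
clock: 4.2
eef_pos: [526.6, 421.7, 18.6]
tool_rot: [-1.207, 1.197, -1.198]
ft_force: [0.7, -0.6, -0.4]
gripper_width: 0.497
```

Emit:
jog_arm(
  travel=[
    [-0.25,0,-0.3],
    [0,0,-0.2],
    [0,0,0],
  ],
  rotation=[
    [0,0,0],
    [0,0,0],
    [0,0,0],
  ],
)

```text
clock: 4.58
eef_pos: [524.2, 421.9, 13.8]
tool_rot: [-1.206, 1.197, -1.198]
ft_force: [0.6, 0.0, -1.1]
gripper_width: 0.498
```

Run:
```python
from h import *
import pickle
st=bot.get_state();p,d=bot.read_camera('wrist')
cv2.imwrite('pics/w3.png',p[:,:,::-1]);print(st['clock'],st['eef_pos'],R.from_rotvec(st['tool_rot']).as_matrix().round(4))
```

```text
4.575 [524.1814642  421.92003138  13.80825022] [[ 0.0134  0.0071  0.9999]
 [-0.9999  0.0063  0.0133]
 [-0.0062 -1.      0.0072]]
```

View pics/w3.png

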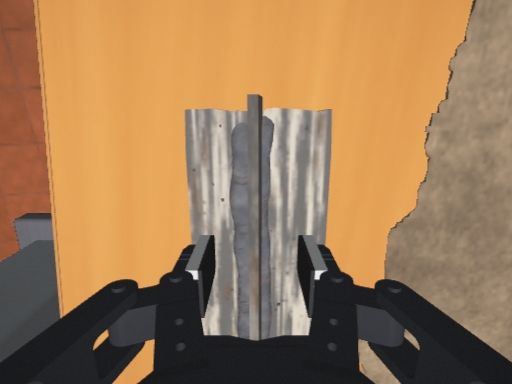

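The web, at column ~256, sits centred between the fingers at columns 213 and 300. I'll close the gripper.

Emit:
jog_arm(
  travel=[
    [0,0,0],
    [0,0,0],
    [0,0,0],
    [0,0,0],
    [0,0,0],
  ],
  rotation=[
    [0,0,0],
    [0,0,0],
    [0,0,0],
    [0,0,0],
    [0,0,0],
  ],
  fingers=0,
  grip_force=100,
)

```text
clock: 5.25
eef_pos: [524.7, 422.1, 15.6]
tool_rot: [-1.205, 1.196, -1.199]
ft_force: [-1.0, -0.2, 1.7]
gripper_width: 0.027
```

Emit:
jog_arm(
  travel=[
    [0,0,0],
    [0,0,0],
  ],
  rotation=[
    [0,0,0],
    [0,0,0],
  ],
)

```text
clock: 5.5
eef_pos: [524.7, 422.1, 15.5]
tool_rot: [-1.205, 1.196, -1.199]
ft_force: [-1.7, -1.5, 1.8]
gripper_width: 0.024
```

Run:
```python
from h import *
import pickle
st=bot.get_state();p,d=bot.read_camera('wrist')
cv2.imwrite('pics/w4.png',p[:,:,::-1]);print(st['clock'],st['eef_pos'],st['gripper_width'],st['ft_force'])
```

```text
5.5 [524.67809148 422.06051191  15.49159681] 0.024163941542767308 [-1.6565078  -1.52132807  1.8421284 ]
```

View pics/w4.png

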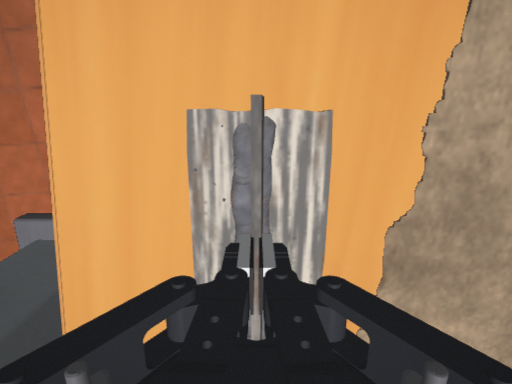

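The fingers have closed on the web. I'll lift it a little and check for slip.

Emit:
jog_arm(
  travel=[
    [0,0,0.8],
    [0,0,1.2],
    [0,0,2],
    [0,0,3],
    [0,0,3],
    [0,0,3],
    [0,0,0],
    [0,0,0],
  ],
  rotation=[
    [0,0,0],
    [0,0,0],
    [0,0,0],
    [0,0,0],
    [0,0,0],
    [0,0,0],
    [0,0,0],
    [0,0,0],
  ],
  grip_force=120,
)

```text
clock: 6.55
eef_pos: [518.5, 419.1, 145.2]
tool_rot: [-1.216, 1.203, -1.197]
ft_force: [-0.4, 0.7, -8.7]
gripper_width: 0.026
```

Run:
```python
from h import *
import pickle
st=bot.get_state();p,d=bot.read_camera('wrist')
pickle.dump((st,p,d),open('pics/w5.pkl','wb'))
cv2.imwrite('pics/w5.png',p[:,:,::-1]);print(st['clock'],st['eef_pos'],st['gripper_width'],st['ft_force'],st['moment'],R.from_rotvec(st['tool_rot']).as_matrix().round(4))
p,d=bot.read_camera('scene');cv2.imwrite('pics/s5.png',cv2.resize(p[200:384,100:356,::-1],None,fx=3,fy=3))
```

```text
6.55 [518.54225677 419.06379199 145.20580243] 0.025506044572830778 [-0.38957019  0.74465616 -8.67622327] [0.24587728 0.10405968 0.0052709 ] [[ 0.0127 -0.0033  0.9999]
 [-0.9999  0.0022  0.0127]
 [-0.0023 -1.     -0.0032]]
```

View pics/w5.png

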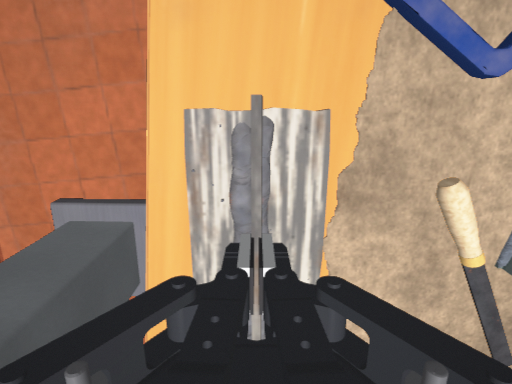

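View pics/s5.png

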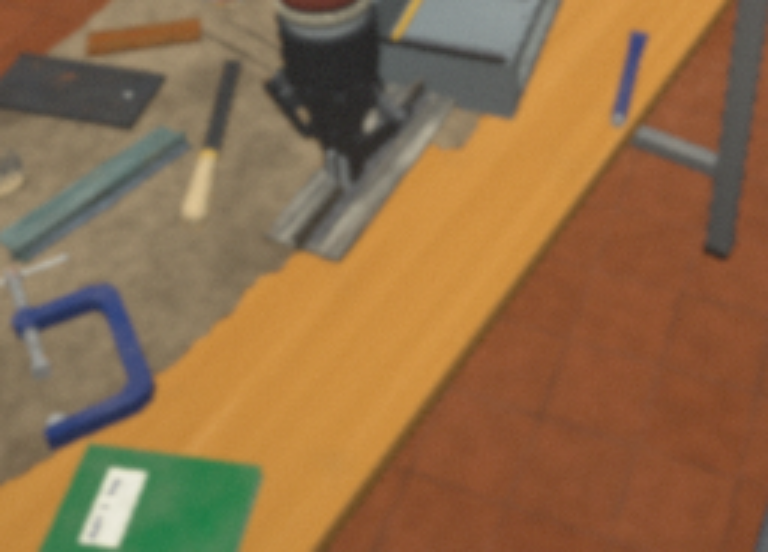

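Run:
```python
from h import *
cp=campose('top')
def w(pts,z): return onplane(cp,np.array(pts)/3.4+np.array([105,125])-0.35,z)[:,:2]
for c0,yaw in (((600,17.3),9.5),((602,19),9.2)):
    ps=np.radians(yaw);Rb=np.array([[np.cos(ps),-np.sin(ps)],[np.sin(ps),np.cos(ps)]])
    tb=lambda X:((X-np.array(c0))@Rb).round(1).tolist()
    print('hatch edge',tb(w([(556,82),(582,245)],83)),'bar60',tb(w([(486,112),(510,258)],15)),'handle-131',tb(w([(692,86),(711,197)],108)),'tube x74',tb(w([(447,110),(552,96)],11)),'+y wall in edge',tb(w([(396,108),(422,280)],84)))
p=cv2.imread('pics/scene0.png');cv2.imwrite('pics/s0c.png',cv2.resize(p[150:250,205:310],None,fx=5,fy=5,interpolation=cv2.INTER_CUBIC))
```

```text
hatch edge [[77.4, -0.5], [-71.5, 0.5]] bar60 [[70.3, 65.2], [-69.0, 64.9]] handle-131 [[50.8, -117.5], [-49.3, -117.3]] tube x74 [[78.6, 101.1], [76.0, 1.2]] +y wall in edge [[76.9, 145.4], [-79.6, 146.5]]
hatch edge [[75.2, -1.5], [-73.8, -1.3]] bar60 [[67.7, 64.2], [-71.6, 63.2]] handle-131 [[49.2, -118.6], [-50.9, -119.0]] tube x74 [[75.9, 100.2], [73.7, 0.2]] +y wall in edge [[73.9, 144.5], [-82.6, 144.7]]
```

View pics/s0c.png

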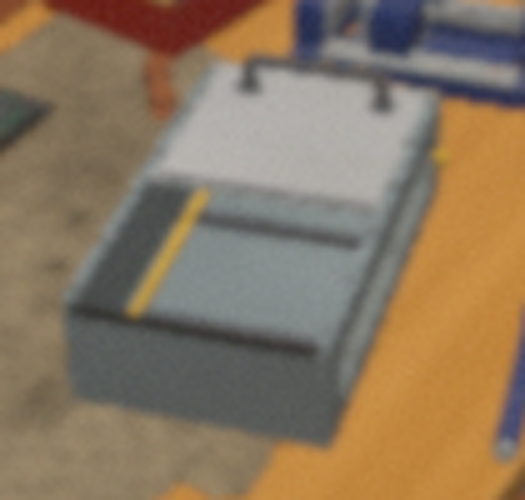

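```bash
cat > ft.py <<'E'
from h import *
import pickle
from scipy.optimize import least_squares
a=pickle.load(open('pics/w1.pkl','rb'));b=pickle.load(open('pics/w2.pkl','rb'));
g=[cv2.cvtColor(x[1],cv2.COLOR_RGB2GRAY) for x in (a,b)]
s=cv2.SIFT_create(3000,contrastThreshold=.01);ka,da=s.detectAndCompute(g[0],None);kb,db=s.detectAndCompute(g[1],None)
ms=[m for m,n in cv2.BFMatcher().knnMatch(da,db,k=2) if m.distance<.75*n.distance]
A=np.array([ka[m.queryIdx].pt for m in ms]);B=np.array([kb[m.trainIdx].pt for m in ms])
ok=(A[:,1]<330)&(B[:,1]<230)&(A[:,0]>155)&((A[:,0]<220)|(A[:,0]>308));A,B=A[ok],B[ok]
def pl(st,uv,f,k):
    c=bot.calibration('wrist');cp=campose('wrist',st);U=(uv-[c['cx'],c['cy']])/f;U=U*(1+k*(U**2).sum(1))[:,None]
    d=np.stack([U[:,0],-U[:,1],-np.ones(len(U))],1)@cp[1].T;e=cp[2];return (e+d*((0-e[2])/d[:,2])[:,None])[:,:2]
def fn(x): return (pl(a[0],A,x[0],x[1])-pl(b[0],B,x[0],x[1])-x[2:4]).ravel()
for fixk in (0,1):
    r=least_squares(lambda x:fn([x[0],x[1]*fixk,x[2],x[3]]),[298,0,0,0],loss='soft_l1',f_scale=2,x_scale=[10,.1,1,1]);print(len(A),r.x,np.median(abs(r.fun)))
print(np.median(abs(fn([298.6,0,0,0]))))
E
python3 ft.py
```

```text
207 [ 3.16653397e+10 -1.13533448e+09 -7.51225989e+00 -1.99400348e+01] 3.169193929508651e-08Traceback (most recent call last):
  File "ft.py", line 15, in <module>
    r=least_squares(lambda x:fn([x[0],x[1]*fixk,x[2],x[3]]),[298,0,0,0],loss='soft_l1',f_scale=2,x_scale=[10,.1,1,1]);print(len(A),r.x,np.median(abs(r.fun)))
    return func(*args, **kwargs)
    result = trf(vector_fun.fun, vector_fun.jac, x0, f0, J0, lb, ub, ftol, xtol,
                 gtol, max_nfev, x_scale, loss_function, tr_solver,
                 tr_options.copy(), verbose, callback=callback_wrapped)
    return trf_no_bounds(
        fun, jac, x0, f0, J0, ftol, xtol, gtol, max_nfev, x_scale,
        loss_function, tr_solver, tr_options, verbose, callback=callback)
    J = jac(x)
    self._update_jac()
    ~~~~~~~~~~~~~~~~^^
    self.J = self.jac_wrapped(xp_copy(self.x), f0=self.f)
             ~~~~~~~~~~~~~~~~^^^^^^^^^^^^^^^^^^^^^^^^^^^^
    J, dct = approx_derivative(
             ~~~~~~~~~~~~~~~~~^
        self.fun,
        ^^^^^^^^^
    ...<2 lines>...
        **self.finite_diff_options,
        ^^^^^^^^^^^^^^^^^
[... 599 characters left out ...]
eturn self.f(x, *self.args, **self.kwargs)
           ~~~~~~^^^^^^^^^^^^^^^^^^^^^^^^^^^^^^
  File "ft.py", line 15, in <lambda>
    r=least_squares(lambda x:fn([x[0],x[1]*fixk,x[2],x[3]]),[298,0,0,0],loss='soft_l1',f_scale=2,x_scale=[10,.1,1,1]);print(len(A),r.x,np.median(abs(r.fun)))
                             ~~^^^^^^^^^^^^^^^^^^^^^^^^^^^^
  File "ft.py", line 13, in fn
    def fn(x): return (pl(a[0],A,x[0],x[1])-pl(b[0],B,x[0],x[1])-x[2:4]).ravel()
                       ~~^^^^^^^^^^^^^^^^^^
  File "ft.py", line 11, in pl
    c=bot.calibration('wrist');cp=campose('wrist',st);U=(uv-[c['cx'],c['cy']])/f;U=U*(1+k*(U**2).sum(1))[:,None]
ValueError: time passes only in moves, steps and waits
```

```bash
cat > plan.py <<'E'
from h import *
C0=np.array([600,17.3]);YAW=9.5;S=137.5;N=15.5
ps=np.radians(YAW);BX=np.array([np.cos(ps),np.sin(ps),0]);BY=np.array([-np.sin(ps),np.cos(ps),0])
def pose(yl,zl,th,x=0,S=S,N=N):
    t=np.radians(th);c,s=np.cos(t),np.sin(t)
    y=yl+S*c-N*s;z=zl+S*s+N*c
    p=np.r_[C0,0]+BX*x+BY*y;p[2]=z
    R0=np.stack([-BY,[0,0,-1],BX],1)
    return p,R.from_rotvec(BX*t)*R.from_matrix(R0)
def delta(yl,zl,th,n=1,**k):
    st=bot.get_state();p,r=pose(yl,zl,th,**k)
    d=(p-st['eef_pos'])/10;w=np.degrees((r*R.from_rotvec(st['tool_rot']).inv()).as_rotvec())
    print('tgt',p.round(1),'total cm',d.round(2),'deg',w.round(2),'| per row/%d'%n,(d/n).round(3),(w/n).round(2))
def where():
    st=bot.get_state();q=st['eef_pos']-np.r_[C0,0];Rt=R.from_rotvec(st['tool_rot']).as_matrix()
    th=np.degrees(np.arctan2(-Rt[2,0],-Rt[2,1]));t=np.radians(th)
    y=q@BY;z=st['eef_pos'][2]
    yl=y-S*np.cos(t)+N*np.sin(t);zl=z-S*np.sin(t)-N*np.cos(t)
    zax=Rt[:,2]
    print('t',round(float(st['clock']),2),'x%.1f tcp y%.1f z%.1f | yl %.1f zl %.1f th %.1f yaw %.2f roll %.2f'%(q@BX,y,z,yl,zl,th,np.degrees(np.arctan2(zax[1],zax[0])),np.degrees(np.arcsin(zax[2]))),'f',st['ft_force'].round(1),'g',round(st['gripper_width'],3),margins(yl,zl,th))
def margins(yl,zl,th):
    t=np.radians(th);u=np.array([np.cos(t),np.sin(t)]);n=np.array([-u[1],u[0]])
    f=lambda P:((np.array(P)-[yl,zl])@u,(np.array(P)-[yl,zl])@n)
    a=[f((-5,76)),f((.5,80))]
    cov=min(q[1] for q in a)-26
    left=min(q[0] for q in a)
    wl=[f((145,84)),f((148,84))]
    wall=max(-max(q[1] for q in wl),min(q[0] for q in wl)-211)
    lowb=zl-7; bar=[-f((y,15))[1] for y in (-65,-55)]; bar=min(bar) if yl<-50 else 99
    fing=125.5-f((.5,83))[0]
    le=(np.array([yl,zl])+26*n)[0]+145
    return {k:round(float(v),1) for k,v in dict(cover=cov,edgeAlong=left,wall=wall,floor=lowb,bar=bar,finger=fing,endw=le).items()}
if __name__=='__main__':
    W=[(60,115,30),(60,65,30),(-20,18.4,30),(-55,20,20),(-80,26,10),(-105,34,0),(-105.5,15,0)]
    for w in W: print(w,margins(*w))
    for a,b in zip(W,W[1:]):
        for f in (.25,.5,.75):
            m=tuple(np.array(a)*(1-f)+np.array(b)*f);print('  ',np.round(m,1),margins(*m))
    where();delta(*W[0],n=10)
E
python3 plan.py
```

```text
(60, 115, 30) {'cover': -27.3, 'edgeAlong': -75.8, 'wall': 69.3, 'floor': 108.0, 'bar': 99.0, 'finger': 193.0, 'endw': 192.0}
(60, 65, 30) {'cover': 16.0, 'edgeAlong': -50.8, 'wall': 26.0, 'floor': 58.0, 'bar': 99.0, 'finger': 168.0, 'endw': 192.0}
(-20, 18.4, 30) {'cover': 16.4, 'edgeAlong': 41.8, 'wall': 25.7, 'floor': 11.4, 'bar': 99.0, 'finger': 75.4, 'endw': 112.0}
(-55, 20, 20) {'cover': 9.5, 'edgeAlong': 66.1, 'wall': 8.3, 'floor': 13.0, 'bar': 1.3, 'finger': 51.8, 'endw': 81.1}
(-80, 26, 10) {'cover': 10.2, 'edgeAlong': 82.5, 'wall': 20.7, 'floor': 19.0, 'bar': 13.4, 'finger': 36.3, 'endw': 60.5}
(-105, 34, 0) {'cover': 16.0, 'edgeAlong': 100.0, 'wall': 39.0, 'floor': 27.0, 'bar': 19.0, 'finger': 20.0, 'endw': 40.0}
(-105.5, 15, 0) {'cover': 35.0, 'edgeAlong': 100.5, 'wall': 39.5, 'floor': 8.0, 'bar': -0.0, 'finger': 19.5, 'endw': 39.5}
   [ 60.  102.5  30. ] {'cover': -16.4, 'edgeAlong': -69.5, 'wall': 58.5, 'floor': 95.5, 'bar': 99.0, 'finger': 186.8, 'endw': 192.0}
   [60. 90. 30.] {'cover': -5.6, 'edgeAlong': -63.3, 'wall': 47.7, 'floor': 83.0, 'bar': 99.0, 'finger': 180.
[... 1747 characters left out ...]
g': 100.1, 'wall': 39.1, 'floor': 22.2, 'bar': 14.2, 'finger': 19.9, 'endw': 39.9}
   [-105.2   24.5    0. ] {'cover': 25.5, 'edgeAlong': 100.2, 'wall': 39.2, 'floor': 17.5, 'bar': 9.5, 'finger': 19.8, 'endw': 39.8}
   [-105.4   19.8    0. ] {'cover': 30.2, 'edgeAlong': 100.4, 'wall': 39.4, 'floor': 12.8, 'bar': 4.8, 'finger': 19.6, 'endw': 39.6}
t 6.65 x-13.7 tcp y409.8 z145.1 | yl 272.3 zl 129.3 th 0.1 yaw 0.73 roll -0.17 f [-0.6 -0.9 -8.7] g 0.025 {'cover': -78.7, 'edgeAlong': -277.4, 'wall': 45.0, 'floor': 122.3, 'bar': 99.0, 'finger': 397.4, 'endw': 417.3}
tgt [571.7 186.3 197.2] total cm [  5.29 -23.29   5.2 ] deg [29.79  2.5   8.53] | per row/10 [ 0.529 -2.329  0.52 ] [2.98 0.25 0.85]
```

Emit:
jog_arm(
  travel=[
    [0.5,-1,1],
    [0.5,-2,1],
    [0.5,-2.5,0.6],
    [0.5,-2.5,0.6],
    [0.5,-2.5,0.6],
    [0.5,-2.5,0.4],
    [0.5,-2.5,0.3],
    [0.5,-2.5,0.3],
    [0.5,-2.5,0.2],
    [0.3,-2.2,0.2],
  ],
  rotation=[
    [3,0.2,0.9],
    [3,0.2,0.9],
    [3,0.2,0.9],
    [3,0.2,0.9],
    [3,0.3,0.9],
    [3,0.3,0.9],
    [3,0.3,0.9],
    [3,0.3,0.8],
    [3,0.3,0.8],
    [2.8,0.2,0.7],
  ],
)

```text
clock: 7.9
eef_pos: [557.9, 181.0, 178.3]
tool_rot: [-0.945, 1.331, -0.671]
ft_force: [0.4, -0.1, -8.0]
gripper_width: 0.026
```

Emit:
jog_arm(
  travel=[
    [0,0,0],
    [0,0,0],
  ],
  rotation=[
    [0,0,0],
    [0,0,0],
  ],
)

```text
clock: 8.15
eef_pos: [557.1, 178.1, 174.8]
tool_rot: [-0.948, 1.336, -0.675]
ft_force: [-0.5, 0.3, -6.9]
gripper_width: 0.028
```

Run:
```python
from plan import *
where();delta(60,115,30)
p,d=bot.read_camera('scene');cv2.imwrite('pics/s6.png',cv2.resize(p[80:300,130:400,::-1],None,fx=2.7,fy=2.7,interpolation=cv2.INTER_CUBIC))
p,d=bot.read_camera('top');cv2.imwrite('pics/t6.png',cv2.resize(p[100:250,105:340,::-1],None,fx=3.4,fy=3.4,interpolation=cv2.INTER_CUBIC))
```

```text
t 8.15 x-15.7 tcp y165.6 z174.8 | yl 53.8 zl 93.3 th 29.6 yaw 10.37 roll -1.47 f [-0.5  0.3 -6.9] g 0.028 {'cover': -12.0, 'edgeAlong': -59.6, 'wall': 53.2, 'floor': 86.3, 'bar': 99.0, 'finger': 176.9, 'endw': 185.9}
tgt [571.7 186.3 197.2] total cm [1.46 0.82 2.24] deg [ 0.61 -1.38 -0.88] | per row/1 [1.458 0.821 2.241] [ 0.61 -1.38 -0.88]
```

View pics/s6.png

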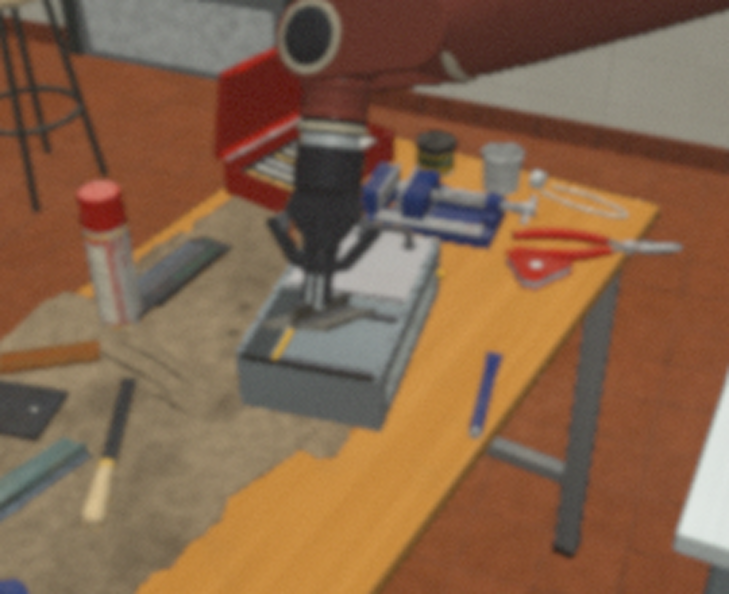

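View pics/t6.png

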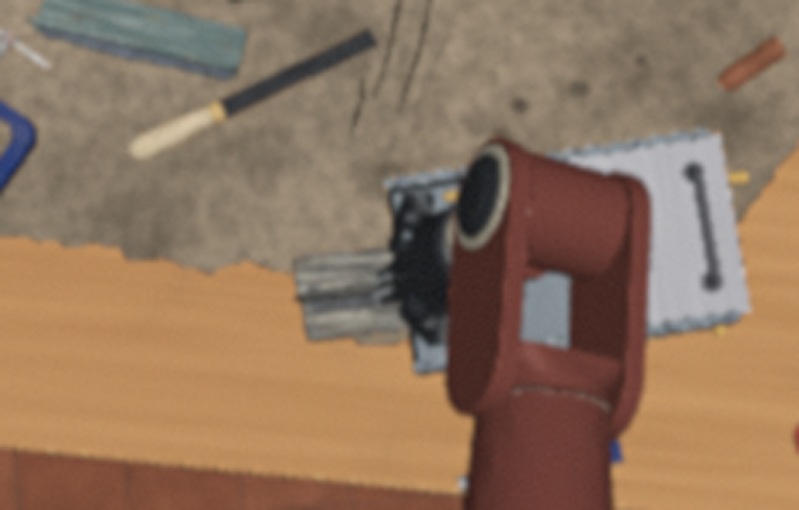

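Emit:
jog_arm(
  travel=[
    [0.7,0.4,0],
    [0.6,0.4,-0.5],
    [0.2,0.1,-0.8],
    [0,0,-0.8],
    [0,0,-0.5],
  ],
  rotation=[
    [0.3,-0.7,-0.4],
    [0.3,-0.7,-0.4],
    [0,0,0],
    [0,0,0],
    [0,0,0],
  ],
)

```text
clock: 8.88
eef_pos: [572.6, 190.2, 147.3]
tool_rot: [-0.921, 1.32, -0.686]
ft_force: [-0.4, -1.0, -7.9]
gripper_width: 0.028
```

Run:
```python
from plan import *
where();delta(-20,18.4,30,8)
st=bot.get_state()
p,d=bot.read_camera('wrist');cv2.imwrite('pics/w7.png',p[:,:,::-1])
```

```text
t 8.88 x1.5 tcp y175.1 z147.3 | yl 63.7 zl 65.2 th 30.0 yaw 9.78 roll 0.16 f [-0.4 -1.  -7.9] g 0.028 {'cover': 17.7, 'edgeAlong': -54.2, 'wall': 24.3, 'floor': 58.2, 'bar': 99.0, 'finger': 171.4, 'endw': 195.7}
tgt [584.9 107.4 100.6] total cm [ 1.24 -8.29 -4.68] deg [ 0.01  0.17 -0.28] | per row/8 [ 0.155 -1.036 -0.584] [ 0.    0.02 -0.04]
```

View pics/w7.png

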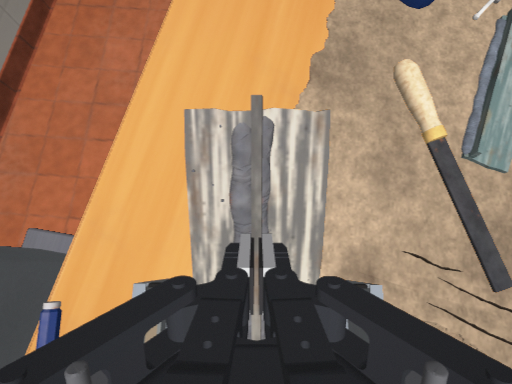

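The grip hasn't slipped, and the box's rim corners at (135,290) and (382,290) are symmetric about the web, so it's centred. Next I'll slide it in along its own axis.

Emit:
jog_arm(
  travel=[
    [0.15,-1,-0.58],
    [0.15,-1,-0.58],
    [0.15,-1,-0.58],
    [0.15,-1,-0.58],
    [0.15,-1,-0.58],
    [0.15,-1,-0.58],
  ],
  rotation=[
    [0,0,0],
    [0,0,0],
    [0,0,0],
    [0,0,0],
    [0,0,0],
    [0,0,0],
  ],
)

```text
clock: 9.68
eef_pos: [582.5, 125.3, 110.0]
tool_rot: [-0.921, 1.32, -0.688]
ft_force: [-0.2, -0.4, -7.9]
gripper_width: 0.027
```

Run:
```python
from plan import *
where();delta(-20,18.4,30,2);delta(-38,19,25,4)
p,d=bot.read_camera('scene');cv2.imwrite('pics/s8.png',cv2.resize(p[130:250,180:330,::-1],None,fx=5,fy=5,interpolation=cv2.INTER_CUBIC))
```

```text
t 9.68 x0.6 tcp y109.4 z110.0 | yl -2.1 zl 28.1 th 29.9 yaw 9.71 roll 0.22 f [-0.2 -0.4 -7.9] g 0.027 {'cover': 17.0, 'edgeAlong': 21.4, 'wall': 24.8, 'floor': 21.1, 'bar': 99.0, 'finger': 95.9, 'endw': 130.0}
tgt [584.9 107.4 100.6] total cm [ 0.24 -1.79 -0.95] deg [ 0.06  0.23 -0.21] | per row/2 [ 0.119 -0.897 -0.473] [ 0.03  0.12 -0.11]
tgt [586.8  96.3  91.2] total cm [ 0.42 -2.9  -1.89] deg [-4.87 -0.6  -0.22] | per row/4 [ 0.106 -0.726 -0.472] [-1.22 -0.15 -0.06]
```

View pics/s8.png

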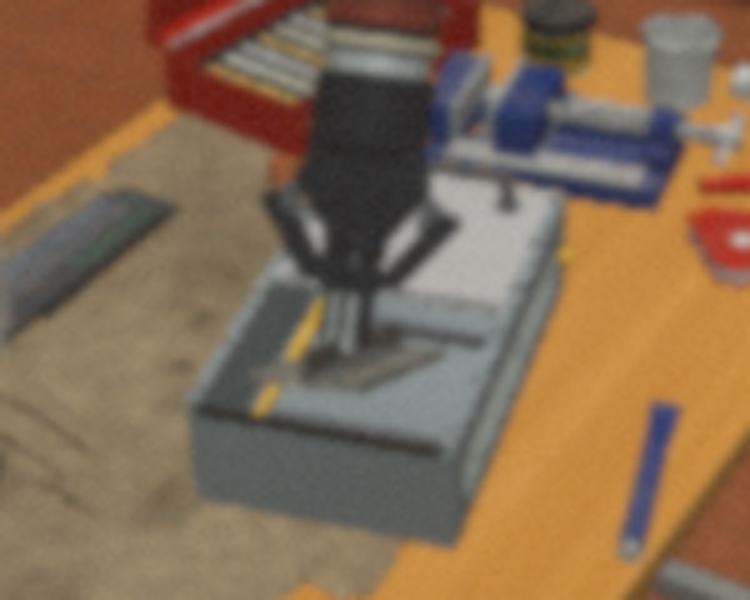

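Emit:
jog_arm(
  travel=[
    [0.12,-0.8,-0.45],
    [0.12,-0.8,-0.4],
    [0.06,-0.4,-0.3],
    [0.06,-0.4,-0.3],
    [0.06,-0.3,-0.2],
    [0,0,0],
  ],
  rotation=[
    [0,0.1,-0.1],
    [0,0.1,-0.1],
    [-1.6,-0.3,0],
    [-1.6,-0.3,0],
    [-1.6,-0.3,0],
    [0,0,0],
  ],
)

```text
clock: 10.48
eef_pos: [587.1, 95.8, 91.8]
tool_rot: [-0.984, 1.288, -0.76]
ft_force: [-0.3, 0.2, -7.8]
gripper_width: 0.024
```

Run:
```python
from plan import *
where();delta(-46,20,22.5,2);delta(-57,21,19,4)
```

```text
t 10.47 x0.3 tcp y79.5 z91.8 | yl -38.9 zl 20.3 th 24.7 yaw 9.46 roll 0.09 f [-0.3  0.2 -7.8] g 0.024 {'cover': 10.5, 'edgeAlong': 54.1, 'wall': 19.0, 'floor': 13.3, 'bar': 99.0, 'finger': 63.5, 'endw': 95.2}
tgt [587.6  91.4  86.9] total cm [ 0.05 -0.44 -0.49] deg [-2.19 -0.27  0.04] | per row/2 [ 0.023 -0.221 -0.244] [-1.1  -0.14  0.02]
tgt [588.8  84.3  80.4] total cm [ 0.16 -1.15 -1.14] deg [-5.64 -0.85  0.03] | per row/4 [ 0.041 -0.286 -0.285] [-1.41 -0.21  0.01]
```

Emit:
jog_arm(
  travel=[
    [0.04,-0.29,-0.28],
    [0.04,-0.29,-0.28],
    [0.04,-0.29,-0.28],
    [0.04,-0.29,-0.26],
    [0,0,0],
  ],
  rotation=[
    [-1.4,-0.2,0],
    [-1.4,-0.2,0],
    [-1.4,-0.2,0],
    [-1.4,-0.2,0],
    [0,0,0],
  ],
)

```text
clock: 11.1
eef_pos: [588.5, 84.2, 80.2]
tool_rot: [-1.06, 1.246, -0.839]
ft_force: [0.5, -0.2, -7.8]
gripper_width: 0.025
```

Run:
```python
from plan import *
where();delta(-68,24,15,3);delta(-81,26,10,6)
```

```text
t 11.1 x-0.3 tcp y67.9 z80.2 | yl -57.4 zl 21.4 th 18.7 yaw 9.50 roll -0.06 f [ 0.5 -0.2 -7.8] g 0.025 {'cover': 8.9, 'edgeAlong': 67.1, 'wall': 5.7, 'floor': 14.4, 'bar': 3.6, 'finger': 50.9, 'endw': 79.3}
tgt [590.   77.3  74.6] total cm [ 0.14 -0.69 -0.57] deg [-3.67 -0.68  0.  ] | per row/3 [ 0.047 -0.23  -0.189] [-1.22 -0.23  0.  ]
tgt [591.5  68.3  65.1] total cm [ 0.29 -1.59 -1.51] deg [-8.6  -1.5   0.01] | per row/6 [ 0.049 -0.264 -0.251] [-1.43 -0.25  0.  ]
```

Emit:
jog_arm(
  travel=[
    [0.05,-0.26,-0.2],
    [0.05,-0.26,-0.22],
    [0.05,-0.26,-0.25],
    [0.05,-0.26,-0.27],
    [0.05,-0.26,-0.27],
    [0.04,-0.26,-0.27],
    [0,0,0],
  ],
  rotation=[
    [-1.4,-0.2,0],
    [-1.4,-0.3,0],
    [-1.4,-0.2,0],
    [-1.4,-0.3,0],
    [-1.4,-0.2,0],
    [-1.4,-0.3,0],
    [0,0,0],
  ],
)

```text
clock: 11.98
eef_pos: [591.2, 68.1, 64.2]
tool_rot: [-1.168, 1.173, -0.959]
ft_force: [-0.3, 0.2, -8.5]
gripper_width: 0.023
```

Run:
```python
from plan import *
where();delta(-105,34,0,8)
p,d=bot.read_camera('scene');cv2.imwrite('pics/s9.png',cv2.resize(p[130:250,180:330,::-1],None,fx=5,fy=5,interpolation=cv2.INTER_CUBIC))
p,d=bot.read_camera('wrist');cv2.imwrite('pics/w9.png',p[:,:,::-1])
```

```text
t 11.97 x-0.3 tcp y51.5 z64.2 | yl -81.4 zl 25.7 th 9.7 yaw 9.47 roll -0.01 f [-0.3  0.2 -8.5] g 0.023 {'cover': 10.7, 'edgeAlong': 83.8, 'wall': 22.0, 'floor': 18.7, 'bar': 13.3, 'finger': 35.1, 'endw': 59.2}
tgt [594.6  49.4  49.5] total cm [ 0.34 -1.87 -1.47] deg [-9.58 -1.61  0.03] | per row/8 [ 0.043 -0.234 -0.184] [-1.2 -0.2  0. ]
```

View pics/s9.png

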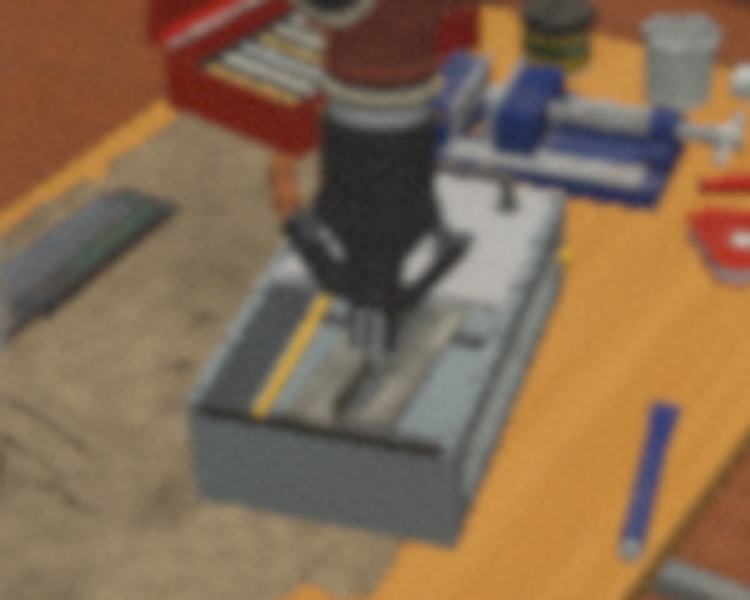

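View pics/w9.png

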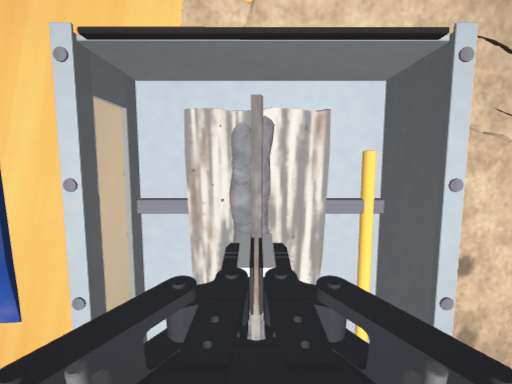

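The +y end is inside the wall and the tee is centred. Next I'll level it.

Emit:
jog_arm(
  travel=[
    [0.05,-0.24,-0.18],
    [0.04,-0.24,-0.18],
    [0.05,-0.24,-0.18],
    [0.04,-0.24,-0.18],
    [0.05,-0.24,-0.18],
    [0.04,-0.24,-0.18],
    [0.04,-0.23,-0.18],
    [0.04,-0.2,-0.18],
    [0,0,0],
  ],
  rotation=[
    [-1.2,-0.2,0],
    [-1.2,-0.2,0],
    [-1.2,-0.2,0],
    [-1.2,-0.2,0],
    [-1.2,-0.2,0],
    [-1.2,-0.2,0],
    [-1.2,-0.2,0],
    [-1.2,-0.2,0],
    [0,0,0],
  ],
)

```text
clock: 13.2
eef_pos: [595.1, 48.4, 49.1]
tool_rot: [-1.289, 1.082, -1.095]
ft_force: [0.2, 0.9, -8.0]
gripper_width: 0.023
```

Run:
```python
from plan import *
where();delta(-105.5,17,0,5)
```

```text
t 13.2 x0.3 tcp y31.4 z49.1 | yl -106.2 zl 35.0 th -0.6 yaw 9.41 roll 0.02 f [ 0.2  0.9 -8. ] g 0.023 {'cover': 16.1, 'edgeAlong': 100.8, 'wall': 39.7, 'floor': 28.0, 'bar': 19.4, 'finger': 19.3, 'endw': 39.0}
tgt [594.7  48.9  32.5] total cm [-0.04  0.05 -1.66] deg [0.56 0.12 0.09] | per row/5 [-0.008  0.01  -0.332] [0.11 0.02 0.02]
```

Emit:
jog_arm(
  travel=[
    [0,0,-0.4],
    [0,0,-0.4],
    [0,0,-0.3],
    [0,0,-0.2],
    [0,0,0],
  ],
  rotation=[
    [0.3,0,0],
    [0.2,0,0],
    [0.1,0,0],
    [0,0,0],
    [0,0,0],
  ],
)

```text
clock: 13.82
eef_pos: [595.0, 48.1, 34.9]
tool_rot: [-1.28, 1.087, -1.087]
ft_force: [-0.2, 0.8, -7.6]
gripper_width: 0.026
```

Emit:
jog_arm(
  travel=[
    [0,0,-0.2],
    [0,0,0],
  ],
  rotation=[
    [0,0,0],
    [0,0,0],
  ],
)

```text
clock: 14.08
eef_pos: [595.3, 48.1, 33.1]
tool_rot: [-1.279, 1.087, -1.088]
ft_force: [-0.6, 0.2, -7.3]
gripper_width: 0.029
```

Run:
```python
from plan import *
where();print(bot.get_state()['moment'])
```

```text
t 14.07 x0.5 tcp y31.2 z33.1 | yl -106.3 zl 17.5 th 0.1 yaw 9.38 roll 0.14 f [-0.6  0.2 -7.3] g 0.029 {'cover': 32.4, 'edgeAlong': 101.4, 'wall': 40.4, 'floor': 10.5, 'bar': 2.5, 'finger': 18.6, 'endw': 38.6}
[ 0.21636231  0.08815777 -0.07309701]
```

Emit:
jog_arm(
  travel=[
    [0,0,-0.1],
    [0,0,-0.1],
    [0,0,0],
  ],
  rotation=[
    [0,0,0],
    [0,0,0],
    [0,0,0],
  ],
)

```text
clock: 14.45
eef_pos: [595.8, 48.2, 32.2]
tool_rot: [-1.279, 1.086, -1.088]
ft_force: [-0.5, -0.2, -6.1]
gripper_width: 0.026
```

Emit:
jog_arm(
  travel=[
    [0,0,-0.1],
    [0,0,0],
  ],
  rotation=[
    [0,0,0],
    [0,0,0],
  ],
)

```text
clock: 14.7
eef_pos: [595.9, 48.2, 31.9]
tool_rot: [-1.279, 1.086, -1.088]
ft_force: [-2.3, 0.6, -5.2]
gripper_width: 0.028
```

Emit:
jog_arm(
  travel=[
    [0,0,-0.15],
    [0,0,-0.1],
    [0,0,0],
  ],
  rotation=[
    [0,0,0],
    [0,0,0],
    [0,0,0],
  ],
)

```text
clock: 15.08
eef_pos: [596.0, 48.2, 31.5]
tool_rot: [-1.28, 1.087, -1.088]
ft_force: [-3.8, 0.4, -2.4]
gripper_width: 0.026
```

Run:
```python
from plan import *
where();print(bot.get_state()['moment'])
```

```text
t 15.07 x1.2 tcp y31.1 z31.5 | yl -106.4 zl 15.9 th 0.0 yaw 9.39 roll 0.12 f [-3.8  0.4 -2.4] g 0.026 {'cover': 34.0, 'edgeAlong': 101.4, 'wall': 40.4, 'floor': 8.9, 'bar': 1.0, 'finger': 18.6, 'endw': 38.6}
[ 0.18871524  0.37551212 -0.05770794]
```

Emit:
jog_arm(
  travel=[
    [0,0,-0.15],
    [0,0,-0.15],
    [0,0,0],
  ],
  rotation=[
    [0,0,0],
    [0,0,0],
    [0,0,0],
  ],
)

```text
clock: 15.45
eef_pos: [596.2, 48.1, 31.3]
tool_rot: [-1.281, 1.087, -1.087]
ft_force: [-2.5, 0.9, -0.6]
gripper_width: 0.023
```

Run:
```python
from plan import *
where();print(bot.get_state()['moment'])
```

```text
t 15.45 x1.4 tcp y31.0 z31.3 | yl -106.5 zl 15.7 th 0.0 yaw 9.40 roll 0.06 f [-2.5  0.9 -0.6] g 0.023 {'cover': 34.2, 'edgeAlong': 101.5, 'wall': 40.5, 'floor': 8.7, 'bar': 0.7, 'finger': 18.5, 'endw': 38.5}
[ 0.23728223  0.38256391 -0.07929731]
```

Its weight is now on the bars. I'll release, opening only partly.

Emit:
jog_arm(
  travel=[
    [0,0,0],
    [0,0,0],
    [0,0,0],
    [0,0,0],
  ],
  rotation=[
    [0,0,0],
    [0,0,0],
    [0,0,0],
    [0,0,0],
  ],
  fingers=0.35,
  grip_force=20,
)

```text
clock: 15.95
eef_pos: [600.5, 47.6, 34.1]
tool_rot: [-1.276, 1.079, -1.093]
ft_force: [-0.8, 0.5, -0.2]
gripper_width: 0.348
```

Run:
```python
from plan import *
where();
p,d=bot.read_camera('wrist');cv2.imwrite('pics/w10.png',p[:,:,::-1])
```

```text
t 15.95 x5.4 tcp y29.8 z34.1 | yl -107.7 zl 18.9 th -0.1 yaw 9.42 roll 0.60 f [-0.8  0.5 -0.2] g 0.348 {'cover': 31.4, 'edgeAlong': 102.6, 'wall': 41.6, 'floor': 11.9, 'bar': 3.7, 'finger': 17.4, 'endw': 37.3}
```

View pics/w10.png

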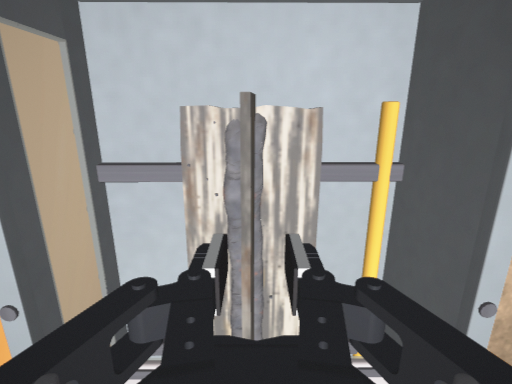

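Emit:
jog_arm(
  travel=[
    [-0.2,0,0.5],
    [-0.2,0,1.5],
    [0,0,2],
    [0,0,3],
    [0,0,3],
    [0,0,3],
    [0,0,3],
    [0,0,1.5],
    [0,0,0],
    [0,0,0],
  ],
  rotation=[
    [0,0,0],
    [0,0,0],
    [0,0,0],
    [0,0,0],
    [0,0,0],
    [0,0,0],
    [0,0,0],
    [0,0,0],
    [0,0,0],
    [0,0,0],
  ],
)

```text
clock: 17.25
eef_pos: [596.4, 47.6, 225.0]
tool_rot: [-1.27, 1.072, -1.098]
ft_force: [-0.0, 0.0, -0.5]
gripper_width: 0.352
```

Run:
```python
from plan import *
import pickle
where();st=bot.get_state()
p,d=bot.read_camera('wrist');cv2.imwrite('pics/w11.png',p[:,:,::-1]);pickle.dump((st,p,d),open('pics/w11.pkl','wb'))
```

```text
t 17.25 x1.5 tcp y30.5 z225.0 | yl -107.1 zl 210.0 th -0.2 yaw 9.44 roll 1.12 f [-0.   0.  -0.5] g 0.352 {'cover': -159.6, 'edgeAlong': 102.6, 'wall': 125.0, 'floor': 203.0, 'bar': 194.8, 'finger': 17.4, 'endw': 38.0}
```

View pics/w11.png

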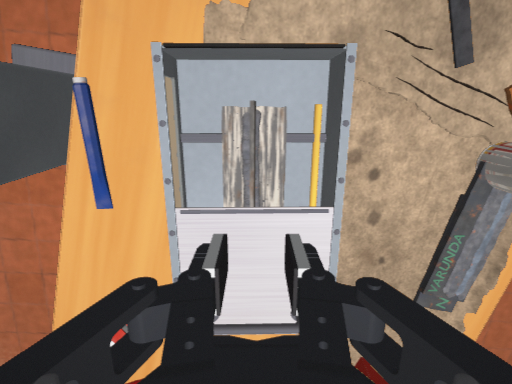

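The tee lies straight on the bars, with the near bar at row 137 and the tee end at row 105. The hatch edge is at row 208 and the handle bar at row ~327.

Run:
```python
from plan import *
import pickle
st,p,d=pickle.load(open('pics/w11.pkl','rb'));cp=campose('wrist',st)
def bx(uv,z):
    q=onplane(cp,uv,z)-np.r_[C0,0]; return np.stack([q@BX,q@BY],1).round(1).tolist()
print('hatch edge',bx([(178,208),(333,208)],83),'handle',bx([(216,327),(299,327)],108),'bar',bx([(182,137),(325,137)],15),'tee flange end',bx([(222,106),(287,107)],21),'web',bx([(252.5,101),(252,205)],41),'stop',bx([(165,44),(348,44)],84))
P=cloud(cp,d)
for r in (310,318,324,327,330,335): print(r,P[r,256].round(1),((P[r,256]-np.r_[C0,0])@BY).round(1))
```

```text
hatch edge [[-74.8, 2.1], [81.6, 0.9]] handle [[-38.8, -120.9], [48.1, -122.4]] bar [[-81.0, 65.5], [85.7, 65.0]] tee flange end [[-32.9, 100.0], [39.4, 98.8]] web [[0.8, 105.0], [-0.3, -9.5]] stop [[-74.3, 151.2], [83.3, 151.5]]
310 [ 623.2 -100.7   82.8] -120.2
318 [ 625.  -111.5   82.5] -131.1
324 [622.6 -99.9 106.2] -119.4
327 [622.4 -99.5 111.2] -118.9
330 [ 622.9 -102.1  112.4] -121.6
335 [ 642.4 -206.7    0.8] -227.9
```

Run:
```python
from plan import *
D=np.load('pics/top0_d.npy');P=cloud(campose('top'),D);q=P-np.r_[C0,0];bx=q@BX;by=q@BY
for y0 in range(-280,-100,15):
    m=(by>y0)&(by<=y0+15)&(abs(bx)<60)&(D>0);print(y0,y0+15,P[...,2][m].max().round(0),np.percentile(P[...,2][m],50).round(0))
# tgt pose
R0=np.stack([-BY,[0,0,-1],BX],1);t=np.r_[C0,0]+BY*-156+BX*2
st=bot.get_state();print(t,t-st['eef_pos'],np.degrees((R.from_matrix(R0)*R.from_rotvec(st['tool_rot']).inv()).as_rotvec()))
```

```text
-280 -265 33.0 18.0
-265 -250 24.0 7.0
-250 -235 26.0 2.0
-235 -220 9.0 -0.0
-220 -205 11.0 0.0
-205 -190 9.0 0.0
-190 -175 37.0 1.0
-175 -160 43.0 1.0
-160 -145 90.0 82.0
-145 -130 90.0 83.0
-130 -115 119.0 106.0
-115 -100 93.0 83.0
[ 627.71999772 -136.23045863    0.        ] [  31.27427535 -183.84286856 -224.83246113] [0.04865954 1.13050858 0.06585421]
```

Emit:
jog_arm(
  travel=[
    [0.5,-3,0],
    [0.5,-3,0],
    [0.5,-3,0],
    [0.5,-3,0],
    [0.5,-3,0],
    [0.5,-2.5,0],
    [0,0,0],
    [0,0,0],
  ],
  rotation=[
    [0,0.4,0],
    [0,0.4,0],
    [0,0.3,0],
    [0,0,0],
    [0,0,0],
    [0,0,0],
    [0,0,0],
    [0,0,0],
  ],
  fingers=0,
)

```text
clock: 18.3
eef_pos: [621.8, -130.7, 211.5]
tool_rot: [-1.293, 1.103, -1.071]
ft_force: [0.2, -0.0, 0.3]
gripper_width: -0.005
```

```bash
cat > hd.py <<'E'
from plan import *
import sys
def go(x,y,z):
    R0=np.stack([-BY,[0,0,-1],BX],1);t=np.r_[C0,0]+BY*y+BX*x;t[2]=z
    st=bot.get_state();q=st['eef_pos']-np.r_[C0,0]
    print('box x%.1f y%.1f z%.1f'%(q@BX,q@BY,q[2]),'f',st['ft_force'].round(1),'to go cm',((t-st['eef_pos'])/10).round(2),np.degrees((R.from_matrix(R0)*R.from_rotvec(st['tool_rot']).inv()).as_rotvec()).round(2),'t',st['clock'])
if __name__=='__main__': go(*map(float,sys.argv[1:4]))
E
python3 hd.py 2 -156 96
python3 - <<'E'
from h import *
p,d=bot.read_camera('wrist');cv2.imwrite('pics/w12.png',p[:,:,::-1])
E
```

```text
box x-2.9 y-149.6 z211.5 f [ 0.2 -0.   0.3] to go cm [  0.59  -0.55 -11.55] [-0.3  -1.16 -0.04] t 18.3
```

View pics/w12.png

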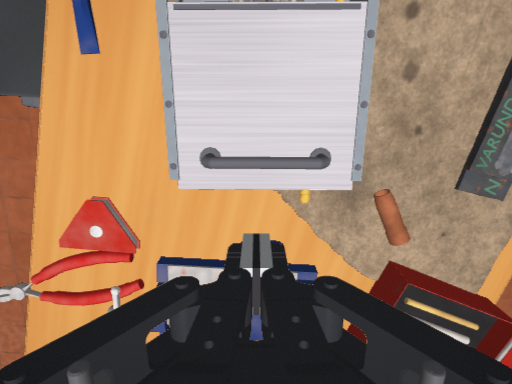

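Run:
```python
from plan import *
cp=campose('wrist');
for uv,z in [((210,162),108),((322,162),108),((180,188),83),((352,190),83)]:
    q=onplane(cp,uv,z)[0]-np.r_[C0,0];print((q@BX).round(1),(q@BY).round(1))
```

```text
-44.2 -123.4
49.2 -123.0
-78.1 -152.7
83.9 -153.6
```

Emit:
jog_arm(
  travel=[
    [0.3,-0.3,-2],
    [0.3,-0.3,-2],
    [0,0,-2.5],
    [0,0,-2],
    [0,0,-1.2],
    [0,0,-0.5],
    [0,0,0],
  ],
  rotation=[
    [-0.3,-0.6,0],
    [0,-0.6,0],
    [0,0,0],
    [0,0,0],
    [0,0,0],
    [0,0,0],
    [0,0,0],
  ],
)

```text
clock: 19.23
eef_pos: [629.1, -131.7, 108.6]
tool_rot: [-1.283, 1.076, -1.084]
ft_force: [-0.4, 0.1, 0.6]
gripper_width: -0.001
```

```bash
python3 hd.py 3 -140 97
```

```text
box x4.1 y-151.8 z108.6 f [-0.4  0.1  0.6] to go cm [-0.3   1.14 -1.16] [ 0.04  0.32 -0.44] t 19.225
```

Emit:
jog_arm(
  travel=[
    [0,-0.1,-0.7],
    [0,0,-0.5],
    [0,0,0],
  ],
  rotation=[
    [0,0,0],
    [0,0,0],
    [0,0,0],
  ],
)

```text
clock: 19.6
eef_pos: [630.2, -133.3, 97.7]
tool_rot: [-1.282, 1.073, -1.086]
ft_force: [0.7, 0.9, -0.1]
gripper_width: -0.004
```

Emit:
jog_arm(
  travel=[
    [-0.1,0.5,0],
    [-0.1,0.5,0],
    [-0.1,0.5,0],
    [-0.1,0.5,0],
  ],
  rotation=[
    [0,0,0],
    [0,0,0],
    [0,0,0],
    [0,0,0],
  ],
)

```text
clock: 20.1
eef_pos: [626.6, -112.8, 98.4]
tool_rot: [-1.282, 1.072, -1.089]
ft_force: [1.6, -1.8, -1.2]
gripper_width: 0.002
```

```bash
python3 hd.py 3 0 97
```

```text
box x4.7 y-132.7 z98.4 f [ 1.6 -1.8 -1.2] to go cm [-2.36 13.06 -0.14] [ 0.19  0.59 -0.41] t 20.1
```

Emit:
jog_arm(
  travel=[
    [-0.2,1,0],
    [-0.17,1,0],
    [-0.17,1,0],
    [-0.17,1,0],
    [-0.2,1,0],
    [-0.17,1,0],
    [-0.17,1,0],
    [-0.17,1,0],
  ],
  rotation=[
    [0,0,0],
    [0,0,0],
    [0,0,0],
    [0,0,0],
    [0,0,0],
    [0,0,0],
    [0,0,0],
    [0,0,0],
  ],
)

```text
clock: 21.1
eef_pos: [612.1, -28.0, 98.7]
tool_rot: [-1.281, 1.069, -1.091]
ft_force: [2.3, -2.7, -1.3]
gripper_width: -0.002
```

```bash
python3 hd.py 3 0 97
python3 - <<'E'
from h import *
p,d=bot.read_camera('wrist');cv2.imwrite('pics/w13.png',p[:,:,::-1])
E
```

```text
box x4.4 y-46.6 z98.7 f [ 2.3 -2.7 -1.3] to go cm [-0.91  4.58 -0.17] [ 0.29  0.74 -0.41] t 21.1
```

View pics/w13.png

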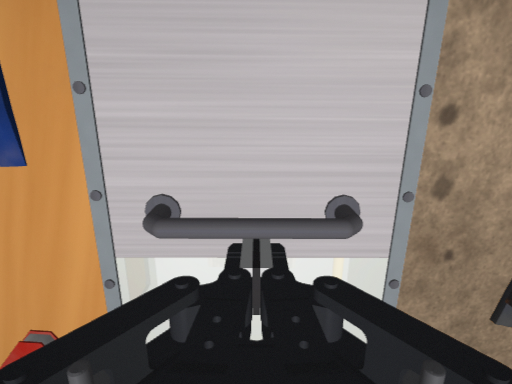

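The push is working: the bar sits at row 228 against the fingers. I'll continue, more slowly towards the end.

Emit:
jog_arm(
  travel=[
    [-0.17,1,0],
    [-0.17,1,0],
    [-0.17,1,0],
    [-0.17,0.8,0],
    [-0.1,0.5,0],
  ],
  rotation=[
    [0,0,0],
    [0,0,0],
    [0,0,0],
    [0,0,0],
    [0,0,0],
  ],
)

```text
clock: 21.78
eef_pos: [603.6, 19.2, 98.9]
tool_rot: [-1.281, 1.069, -1.09]
ft_force: [2.3, -2.3, -0.8]
gripper_width: 0.0
```

```bash
python3 hd.py 3 10 97
```

```text
box x3.9 y1.2 z98.9 f [ 2.3 -2.3 -0.8] to go cm [-0.23  0.85 -0.19] [ 0.24  0.74 -0.45] t 21.775
```

Emit:
jog_arm(
  travel=[
    [-0.06,0.35,0],
    [-0.06,0.35,0],
    [-0.05,0.3,0],
  ],
  rotation=[
    [0,0,0],
    [0,0,0],
    [0,0,0],
  ],
)

```text
clock: 22.15
eef_pos: [602.3, 27.2, 99.1]
tool_rot: [-1.285, 1.065, -1.094]
ft_force: [3.7, -15.7, -2.3]
gripper_width: 0.004
```

Emit:
jog_arm(
  travel=[
    [-0.05,0.3,0],
    [-0.05,0.3,0],
  ],
  rotation=[
    [0,0,0],
    [0,0,0],
  ],
)

```text
clock: 22.4
eef_pos: [602.3, 27.0, 99.2]
tool_rot: [-1.294, 1.058, -1.105]
ft_force: [3.8, -12.3, -2.7]
gripper_width: 0.001
```

The hatch has reached its stop: the force rose to ~15 N with no further motion. I'll back off, lift and check.

Emit:
jog_arm(
  travel=[
    [-0.07,0.4,0],
    [0.2,-1,0],
    [0.2,-1.2,0],
    [0,0,2],
    [0,0,3],
    [0.3,-1,4],
    [0.5,-2,4],
    [0.5,-2,3],
    [0,0,0],
    [0,0,0],
  ],
  rotation=[
    [0,0,0],
    [0,0,0],
    [0,0,0],
    [0,0,0],
    [0,0,0],
    [0,0,0],
    [0,0,0],
    [0,0,0],
    [0,0,0],
    [0,0,0],
  ],
)

```text
clock: 23.65
eef_pos: [617.1, -42.9, 271.1]
tool_rot: [-1.294, 1.056, -1.105]
ft_force: [-0.1, 0.4, 0.2]
gripper_width: -0.002
```

```bash
python3 hd.py 3 10 97
python3 - <<'E'
from plan import *
cp=campose('wrist')
p,d=bot.read_camera('wrist');cv2.imwrite('pics/w14.png',p[:,:,::-1])
p,d=bot.read_camera('top');cv2.imwrite('pics/t14.png',cv2.resize(p[100:250,105:340,::-1],None,fx=3.4,fy=3.4,interpolation=cv2.INTER_CUBIC))
E
```

```text
box x7.0 y-62.2 z271.1 f [-0.1  0.4  0.2] to go cm [ -1.58   7.06 -17.41] [ 1.4   1.02 -0.51] t 23.65
```

View pics/w14.png

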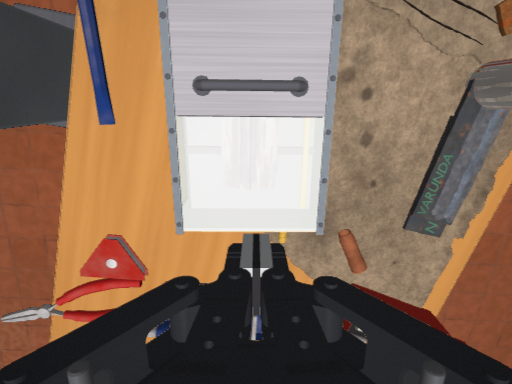

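View pics/t14.png

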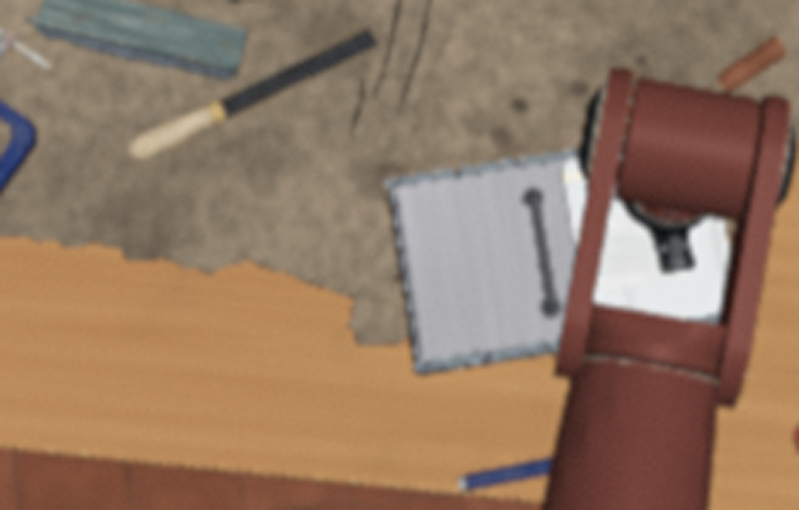

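Run:
```python
from plan import *
cp=campose('wrist')
for uv,z in [((202,86),108),((300,86),108),((178,116),83),((323,116),83),((180,232),82),((322,232),82)]:
    q=onplane(cp,uv,z)[0]-np.r_[C0,0];print(uv,(q@BX).round(1),(q@BY).round(1))
```

```text
(202, 86) -44.0 21.5
(300, 86) 49.6 22.4
(178, 116) -74.8 -7.9
(323, 116) 79.6 -6.6
(180, 232) -82.3 -143.5
(322, 232) 89.4 -142.9
```

Emit:
jog_arm(
  travel=[
    [0,3,0],
    [0,4,0],
    [0,4,0],
    [0,3,0],
    [0,0,0],
    [0,0,0],
  ],
  rotation=[
    [0,0,0],
    [0,0,0],
    [0,0,0],
    [0,0,0],
    [0,0,0],
    [0,0,0],
  ],
)

```text
clock: 24.5
eef_pos: [611.2, 104.0, 259.4]
tool_rot: [-1.307, 1.067, -1.092]
ft_force: [0.7, -0.7, 0.8]
gripper_width: -0.001
```

Run:
```python
from plan import *
st=bot.get_state();print(st['eef_pos'])
p,d=bot.read_camera('wrist');cv2.imwrite('pics/w15.png',p[:,:,::-1])
```

```text
[611.22150645 104.00524388 259.36384565]
```

View pics/w15.png

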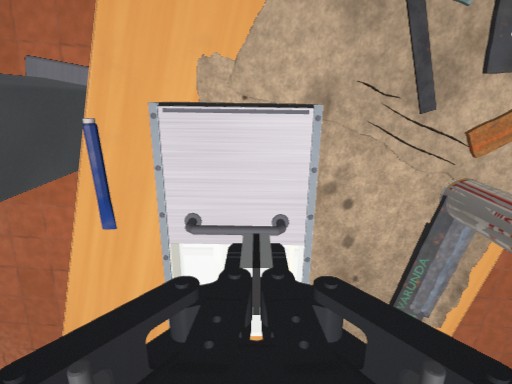

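Run:
```python
from plan import *
p=cv2.imread('pics/w15.png');cv2.imwrite('pics/w15c.png',cv2.resize(p[92:132,140:335],None,fx=4,fy=4,interpolation=cv2.INTER_CUBIC))
cp=campose('wrist')
for v in (104,106,108,110,112,114): print(v,((onplane(cp,(238,v),83)[0]-np.r_[C0,0])@BY).round(1))
```

```text
104 151.4
106 149.4
108 147.5
110 145.5
112 143.5
114 141.6
```

View pics/w15c.png

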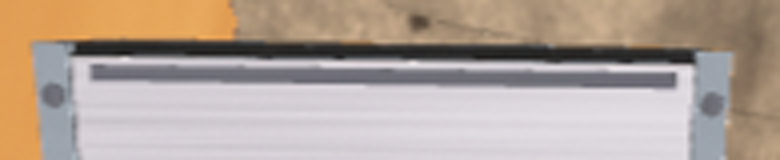

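The plate is flush against the black stop strip, and the arm is clear of everything. I'll hand the job in.

```bash
python3 -c "
from workcell import bot
print(bot.get_state()['clock'],bot.finish_job())"
```

```text
the job is handed in; nothing more can be done
24.55 None
```

The T-joint is in the purge box, web up and lengthwise across both rest bars, and the hatch is fully shut. I handed in at 24.6 s with the arm about 150 mm clear of everything.

I gripped the joint by its web, tipped it 30° and fed one end under the cover. I then levelled it and lowered it until the bars carried its weight before letting go. I shut the hatch by pushing its handle with closed fingers until it met the stop, where the push force rose to about 15 N.

**Last checks:**
- **Joint:** After release, the wrist camera showed it straight and centred on the near bar. With the hatch shut, I could see it through the clear cover reaching past the far bar.
- **Hatch:** The plate is flush with the stop strip. The handle moved about 145 mm, within the expected 144–150 mm.
- **Bystanders:** The arm touched none of them, and they look unmoved wherever the last pictures show them.

**What disagreed:** Most lengths from the cameras came out 3–4% shorter than the given sizes. My box frame was also about 3–5 mm off along its length. Both were well within the clearances, so I didn't correct them.

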